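# Clear the chips, then hold the derailleur cage wound against its stop

### The arm

A 7-joint arm with a two-finger parallel gripper is mounted at the origin on a cart in front of the work surface, level with it; the furniture and walls round the work are solid. World frame = base frame: x ahead of the robot, y to its left, z up, the work surface at z = 0. Lengths are in m, angles in rad, forces in N, time in s.
With the tool pointing down it reaches from about 0.4 to 0.9 m from the base axis. Payload 5.5 kg.
Tool frame: the origin (TCP) lies between the finger pads; the fingertips stand 25 mm ahead of it and the grasp point (between the pads) lies 6 mm ahead of it; x points along the fingers, y is the direction in which the jaws open and shut, and the axes are right-handed (so a half turn about x gives the same grasp; the last joint's range is limited). The gripper opens to 92 mm and grips with 3 to 60 N. Pads are 19 mm wide; open, the fingers measure 130 mm over their backs; the gripper's body (75 mm by 190 mm) begins 47 mm behind the grasp point.
Start: joints at [1.524, 0.501, -0.427, 1.55, 0.221, 1.138, -0.21], TCP at [0.198, -0.619, 0.252] pointing down, gripper open.
Joint ranges: [-2.88, 2.88], [-0.31, 2.03], [-1.54, 1.56], [0.2, 2.42], [-1.41, 4.55], [0.19, 2.02], [-2.57, 2.57]. Speed limits (rad/s): [2.57, 2.57, 3.14, 3.14, 3.14, 3.14, 3.14].

### API

Orientations are given as a rotation vector (axis times angle).
In Python, from bench import move_pose, move_l, goto_joints, ungrasp, grab, wait, solve_ik, get_image, camera_info, Unreachable, hand_in, look_for, silhouettes, mark_of, get_time_s, get_joint_pos, get_qd, get_effort, get_eef_pos, get_eef_rot, get_wrist_force, get_torque, get_finger_gap gives the robot as it stands. The module is installed in compiled form; this text tells all that it offers. Calls block until the motion is done:
- move_pose(position, orientation): joint-space move of the TCP to a pose.
- move_l(position, v=0.15, frame=None): straight line of the TCP; frame=None keeps the orientation; v is the mean speed in m/s.
- goto_joints(angles): joint-space move.
- ungrasp() and grab(): open the fingers fully, or close them until they stop; the grip force is fixed at half the most.
- wait(seconds).
- solve_ik(position, orientation): joint angles nearest the present ones, or None.
- get_image(name): name is "scene" or "top"; returns the picture (420x560x3 uint8, red, green, blue); there is no depth.
- camera_info(name): a dict with "K" (3x3 intrinsics, pixels), "k1" (the pictures are not rectified: a ray, as slopes to the right and down, at radius r is drawn at 1 + k1 r^2 times it, then the intrinsics apply), "extrinsics" (4x4, takes a point from world to camera coordinates). Camera axes: x right, y down, z forward; pixel columns grow to the right and rows downward; lengths in m; the calibration is good to about 2 mm. A picture is of the moment at which its call begins. camera_info takes no time and is no camera call.
A pose or a line that the arm cannot do raises Unreachable and nothing moves.
- hand_in(): hands the job in, once; it reports no verdict.
Trained networks look in the newest picture that a camera, given by its name, has taken for a name from the list of things; names that differ only in an ending like _2 or _b are one class to them, and where a whole thing is asked for, a point or a joint stands for the part that bears it (a point fixed in the world has none). Each returns a list of dicts, best first, with "conf" (0 to 1); they miss things now and then, are a little off and sometimes report something else, mostly with a low value. They report only what shows in the picture. A call takes as long as a camera call. They do not tell look-alikes from the thing itself.
- look_for(camera, label): "xyz" ([x, y, z] in m, in world coordinates, good to about 4 mm: the middle of the surface that is visible of it).
- silhouettes(camera, label): "pixels" (420x560 bool, what is visible of it).
- mark_of(camera, label): "xyz" ([x, y, z] in m, in world coordinates, good to about 4 mm: a listed point, or the origin of a listed thing).
Readings, each from a call of its own:
- get_time_s(): time.
- get_joint_pos(): joint angles.
- get_qd(): joint speeds.
- get_effort(): joint torques, N m.
- get_eef_pos(): TCP position.
- get_eef_rot(): TCP orientation.
- get_wrist_force(): force on the tool from outside, world axes, zero at the start.
- get_torque(): the same for the moment, N m.
- get_finger_gap(): opening from 0.0 (shut) to 1.0 (fully open).
Only numpy, scipy, OpenCV 4.12 (cv2) and the standard library are available. Lean on these libraries where they do the work, as an engineer would, in place of code of your own. Each camera call takes 0.05 s, during which the arm holds its last target. There are 200 camera calls.

### The job

Wipe the three steel chips off the plywood board onto the table with the scraper block, without touching them with the fingers and before swinging the derailleur's cage arm, then stand the scraper block back upright on the table, clear of the board, and let go of it. Then take the cage arm by the thumb cap at its free end, swing it away from you against its spring all the way to the stop, and finish while holding it there with the gripper: do not let it go. Leave the other things on the table where they are.

Things in the scene. Friction and masses are not known exactly. Their poses are not given: they have to be found in the camera images.
- board_top (a point): centre of the upper face of the fixed plywood board, 160 mm (x, roughly away from the robot) by 240 mm (y) by 18 mm thick, on the table. Highest part on it: 69 mm above the table. Hanger bracket near its -x, -y corner. The chips lie at x 10 to 70 mm, y -30 to +105 mm; the area x > 0, y > -70 mm has no fixed parts (the cage arm at rest lies at x < -25 mm).
- cage_pivot (a point): point on the upright pivot axis of the cage arm, 53 mm above the table; at x = -45 mm, y = -85 mm of the board. Black pivot body, 35 mm wide, on top of the arm under the steel hanger bracket.
- cage_cap (a point): middle (53 mm above the table) of the upright round thumb cap, 16 mm wide, 32 mm tall (37 to 69 mm above the table), on the free end of the cage arm, 95 mm from the pivot axis. The arm below it (two metal plates with pulleys, up to 34 mm wide) fills 22 to 37 mm above the table. Turns with the arm.
- cage (a joint): cage arm's angle: 0 at rest, where its spring holds it (pointing 100 degrees counterclockwise from the board's x, seen from above, along the side near the robot); grows as it swings clockwise over the board, away from the robot, to the stop (steel post by the pivot) at 1.22 rad. Spring force at the cap: 2.6 N at rest, 7 N at the stop; it springs back when let go.
- scraper_grip (a point): middle of the upright wooden grip of the loose scraper block, 42 mm above its underside; 63 mm tall, 0.11 to 0.23 kg. Grip 52 mm long (x), 22 mm thick (y), 18 to 63 mm above the underside; foot 80 mm wide (x), 30 mm thick (y), rubber edge below. Starts standing on the table, right of the board.
- chip_a_mid (a point): loose steel chip (stepped block 16x12x9.5 mm), lying on the board; the point is 4 mm above its underside
- chip_b_mid (a point): loose steel chip (round slug 17 mm across, 8 mm tall), lying on the board; the point is 4 mm above its underside
- chip_c_mid (a point): loose steel chip (L-shaped bit 18x16x7 mm), lying on the board; the point is 4 mm above its underside
- glue: white glue bottle, 45 mm wide, 131 mm tall, standing towards the back; origin under its centre (bystander)
- tape: roll of masking tape lying flat, 105 mm wide, 25 mm tall, towards the back; origin under its centre (bystander)
- plug: round orange-red plug, 36 mm wide, 50 mm tall, behind the scraper block; origin under its centre (bystander)
- jar: open white jar, 52 mm wide, 58 mm tall, towards the back left; origin under its centre (bystander)
- file: needle file, 140 mm long, lying near the front edge; origin under its centre (bystander)
- marker_pen: black marker, 124 mm long, lying near the front edge; origin under its centre (bystander)
Not all that is in view belongs to the job. There is more than one size of the part that bears scraper_grip; the job needs the largest.

How it is judged:
On the way, in this order (a step that is already met when the one before it is completed fails the run):
1. all three chips are off the board, down on the table (height (world z) of each of chip_a_mid, chip_b_mid, chip_c_mid below 0.015 m), for 0.2 s.
2. the scraper block stands upright on the table, let go (height (world z) of scraper_grip between 0.036 and 0.046 m and angle between scraper_grip's own z axis and vertical below 0.15 rad and contact force between the fingers and scraper below 0.2 N), for 0.2 s.
At the end, for the whole second after the job is handed in: The cage arm is within 0.05 rad of its stop (joint above 1.17 of 1.22 rad), held there by the gripper's fingers (more than 1.5 N) and by nothing else; the three chips lie on the table off the board (points below 15 mm); the scraper block stands upright on the table (within 0.15 rad), let go (all of step 1 and all of step 2 and value of joint cage above 1.17 rad and contact force between the fingers and cage above 1.5 N and contact force between each of scraper, chip_a, chip_b, chip_c and cage below 0.2 N); the arm keeps its last pose, push and grip.
It fails at once if the fingers touch a chip (contact force between the fingers and chip_a above 0.5 N or contact force between the fingers and chip_b above 0.5 N or contact force between the fingers and chip_c above 0.5 N).
It fails at once if the cage arm is swung (more than 0.3 rad) while a chip still lies on the board (value of joint cage above 0.3 rad and height (world z) of any of chip_a_mid, chip_b_mid, chip_c_mid above 0.015 m).
It fails at once if a bystander is moved more than 4 cm (distance of any of glue, tape, plug, jar, file, marker_pen from where it was at the start of the episode above 0.04 m).
It also fails if it takes over 61 s, if anything falls off the work surface, if the arm or the gripper's body presses on something with over 40 N, if the wrist force passes 120 N, or if a joint passes its speed limit or range.

## Working session

There is one attempt and no reset: what is moved stays moved. The work goes in short steps, each a Python script; the robot and the scene stay as the last script left them, time stands still between calls to the robot, and variables do not carry over. Pictures are saved under pics/ and viewed, about 8 in all and at most 12, crops included, and the job is handed in when it is done.

```bash
mkdir -p pics; ls; python3 - <<'E'
from bench import *
import cv2, numpy as np
for c in ("scene","top"):
    im=get_image(c); cv2.imwrite(f"pics/{c}0.png",im[:,:,::-1])
    i=camera_info(c); print(c,np.round(i["K"],1).tolist(),i["k1"],np.round(i["extrinsics"],3).tolist())
    for l in ["board_top","cage_pivot","cage_cap","scraper_grip","chip_a_mid","chip_b_mid","chip_c_mid","glue","tape","plug","jar","file","marker_pen"]:
        print(l,[(np.round(d["xyz"],3).tolist(),round(d["conf"],2)) for d in mark_of(c,l)])
print(get_eef_rot(),get_time_s())
E
```

```text
pics
scene [[441.8, 0.0, 273.0], [0.0, 441.8, 209.5], [0.0, 0.0, 1.0]] -0.03849031798198158 [[0.903, -0.429, 0.011, -0.52], [-0.323, -0.698, -0.639, 0.188], [0.282, 0.574, -0.769, 0.813], [0.0, 0.0, 0.0, 1.0]]
board_top [([0.577, 0.088, 0.018], 0.75)]
cage_pivot [([0.529, 0.005, 0.054], 0.92)]
cage_cap [([0.521, 0.103, 0.051], 0.95), ([0.767, 0.177, -0.001], 0.57)]
scraper_grip [([0.456, -0.201, 0.034], 0.86), ([0.558, -0.141, 0.031], 0.73), ([0.559, -0.266, 0.043], 0.59)]
chip_a_mid [([0.559, -0.262, 0.045], 0.7), ([0.615, 0.081, 0.023], 0.62)]
chip_b_mid [([0.622, 0.125, 0.021], 0.62)]
chip_c_mid [([0.64, 0.17, 0.026], 0.47), ([0.782, -0.146, -0.0], 0.36), ([0.364, -0.248, -0.0], 0.27)]
glue [([0.764, 0.026, -0.002], 0.87)]
tape [([0.779, -0.143, -0.001], 0.92)]
plug [([0.709, -0.266, 0.001], 0.76)]
jar [([0.765, 0.178, 0.001], 0.96)]
file [([0.35, 0.154, 0.001], 0.7)]
marker_pen [([0.362, -0.247, -0.002], 0.67), ([0.71, -0.267, 0.001], 0.33)]
top [[418.0, 0.0, 276.3], [0.0, 418.0, 213.4], [0.0, 0.0, 1.0]] -0.08081550484677111 [[-0.004, -1.0, 0.003, -0.047], [-0.993, 0.003, -0.121, 0.584], [0.121, -0.004, -0.993, 1.021], [0.0, 0.0, 0.0, 1.0]]
board_top [([0.574, 0.092, 0.018], 0.89), ([0.515, 0.102, 0.053], 0.53)]
cage_pivot [([0.524, 0.004, 0.052], 0.83), ([0.516, 0.103, 0.051], 0.62)]
cage_cap [([0.513, 0.101, 0.05], 0.67)]
scraper_grip [([0.556, -0.145, 0.03], 0.79), ([0.555, -0.261, 0.043], 0.64), ([0.454, -0.194, 0.034], 0.59)]
chip_a_mid [([0.611, 0.082, 0.021], 0.49)]
chip_b_mid [([0.618, 0.13, 0.021], 0.37)]
chip_c_mid [([0.64, 0.175, 0.02], 0.43)]
glue [([0.767, 0.019, -0.003], 0.68)]
tape [([0.78, -0.142, -0.001], 0.66)]
plug [([0.709, -0.271, -0.001], 0.77)]
jar [([0.765, 0.178, -0.002], 0.73)]
file [([0.638, 0.174, 0.021], 0.66), ([0.354, 0.158, 0.001], 0.6)]
marker_pen [([0.359, -0.249, 0.0], 0.69)]
[ 2.05441081  0.32089889 -2.05432292] 1.4
```

```bash
python3 - <<'E'
import cv2, numpy as np
a=cv2.imread("pics/top0.png")
b=cv2.imread("pics/scene0.png")
cv2.imwrite("pics/v1.png",cv2.resize(a,None,fx=1.42,fy=1.42))
cv2.imwrite("pics/v2.png",cv2.resize(b,None,fx=1.42,fy=1.42))
E
```

```text
(no output)
```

View pics/v1.png

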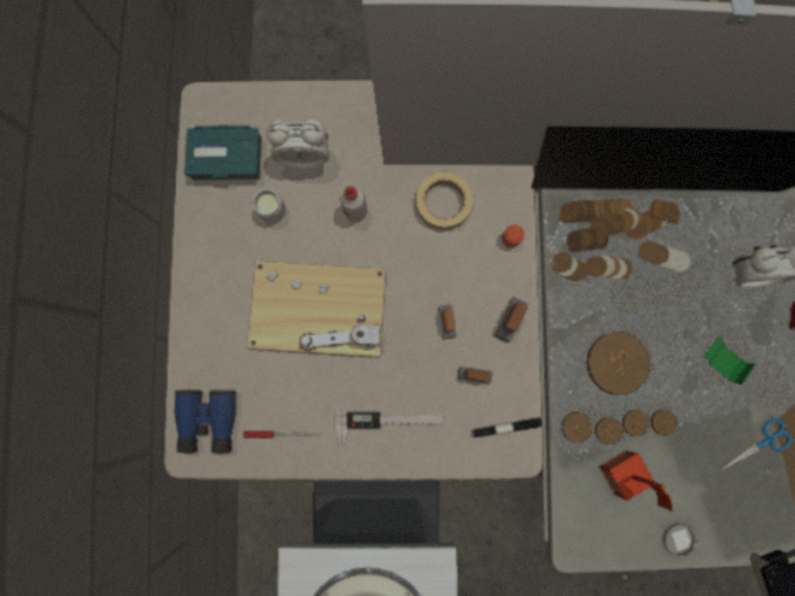

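View pics/v2.png

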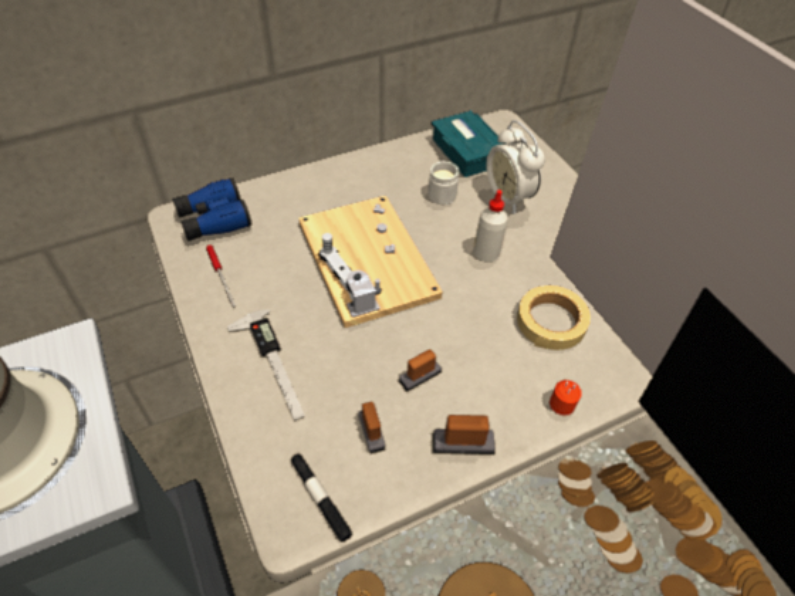

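Top view (zoomed by 1.42): three scraper blocks, at (447,321), (475,376) and (513,318). The last one looks largest, and its mark height of 43 mm is the only one matching the 42 mm grip. The chips are at (272,276), (296,285) and (323,288), the cap is at (307,341), and the pivot is near (362,335). I'll confirm with one crop and measure yaw.

```bash
cat > h.py <<'E'
from bench import *
import cv2, numpy as np
from scipy.spatial.transform import Rotation as R
def rv(t):
    c,s=np.cos(t),np.sin(t)
    return R.from_matrix(np.array([[0,c,s],[0,s,-c],[-1,0,0]])).as_rotvec()
def topl(cam,uv,z):
    i=camera_info(cam); k=i["k1"]; K=np.array(i["K"]); E=np.array(i["extrinsics"])
    p=cv2.undistortPoints(np.float64(uv).reshape(-1,1,2),K,np.array([k,0,0,0.])).reshape(-1,2)
    d=np.c_[p,np.ones(len(p))]@E[:3,:3]; o=-E[:3,:3].T@E[:3,3]
    return o+d*((z-o[2])/d[:,2])[:,None]
def rect(cam,l,z):
    for s in silhouettes(cam,l):
        v,u=np.nonzero(s["pixels"]); P=topl(cam,np.c_[u,v],z)[:,:2]
        (c,sz,a)=cv2.minAreaRect((P*1000).astype(np.float32))
        a=a if sz[0]>sz[1] else a+90
        print(cam,l,round(s["conf"],2),"c",np.round(c,1),"size",np.round(sz,1),"long yaw",round((a+90)%180-90,1))
E
python3 - <<'E'
from h import *
for c in("top","scene"):
    im=get_image(c)[:,:,::-1]
    rect(c,"scraper_grip",0.03 if c=="top" else 0.02); rect(c,"board_top",.018)
    if c=="scene": B=cv2.resize(im[230:340,240:370],(780,600)[:2] and (650,550),interpolation=cv2.INTER_CUBIC)
cv2.imwrite("pics/v3.png",B)
# board corner screws (top view, px in zoomed picture)
im=get_image("top")
print(topl("top",np.array([[251,263],[386,267],[380,357],[248,349]])/1.42,.018).round(3)[:,:2].tolist())
print("table right edge", topl("top",np.array([[541,318],[541,420]])/1.42,0).round(3).tolist())
for t in (-31,149,-121,59):
    q=solve_ik([.557,-.264,.053],rv(np.radians(t))); print(t,None if q is None else np.round(q,2))
E
```

```text
top scraper_grip 0.55 c [ 551.6 -146.3] size [62.8 25.9] long yaw 7.2
top scraper_grip 0.54 c [ 553.9 -262.5] size [33.5 79.7] long yaw -26.1
top scraper_grip 0.49 c [ 455.6 -194.8] size [60.6 24.6] long yaw 78.4
top board_top 0.18 c [352.3 178.2] size [12.5 73.6] long yaw -89.7
scene scraper_grip 0.87 c [ 456.1 -198.7] size [72.7 24.9] long yaw 81.7
scene scraper_grip 0.78 c [ 552.1 -146.1] size [68.9 40.6] long yaw 8.8
scene scraper_grip 0.75 c [ 558.3 -258.7] size [59.7 81.5] long yaw -29.5
scene board_top 0.83 c [577.  84.] size [250.8 163.5] long yaw 86.2
[[0.66, 0.21], [0.652, -0.038], [0.488, -0.027], [0.503, 0.211]]
table right edge [[0.559, -0.323, 0.0], [0.373, -0.318, 0.0]]
-31 [ 0.83  0.74 -0.6   1.76  0.55  0.81 -0.57]
149 [-0.41  1.24  1.35  1.8  -1.28  1.29 -2.37]
-121 [ 0.63  0.68 -0.31  1.77  0.29  0.74 -1.94]
59 [ 0.99  0.84 -0.84  1.75  0.78  0.92  0.84]
```

View pics/v3.png

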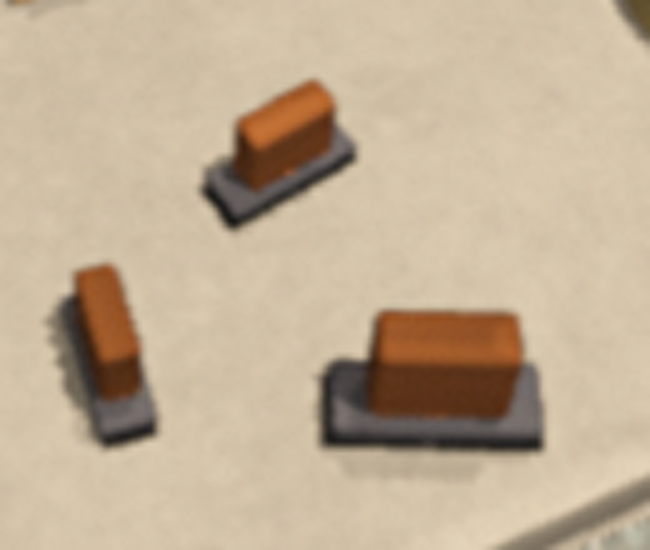

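The crop settles it: the scraper at scene-crop (435,380) is clearly the largest, with an 80×33 mm outline, so it is the target. Next I check the route's reachability, then grasp.

```bash
cat >> h.py <<'E'
BY=np.radians(-2.7); BC=np.array([.575,.089])
def bd(x,y): c,s=np.cos(BY),np.sin(BY); return BC+np.array([c*x-s*y,s*x+c*y])
D=np.radians
E
python3 - <<'E'
from h import *
for p,t in [(bd(.042,-.055),87.3),(bd(.042,.15),87.3)]:
    q=solve_ik([*p,.072],rv(D(t))); print(p.round(3),None if q is None else np.round(q,2))
P=bd(-.045,-.085); print("pivot",P)
for off in (0,180):
  for a in (0,.6,1.22):
    w=BY+D(100)-a; q=solve_ik([*(P+.095*np.array([np.cos(w),np.sin(w)])),.066],rv(w-D(90)+D(off))); print(off,a,None if q is None else np.round(q,2))
t=rv(D(62))
move_pose([.556,-.263,.16],t); move_l([.556,-.263,.054],.12)
print(get_eef_pos(),get_wrist_force()); grab(); print(get_finger_gap(),get_eef_pos(),get_wrist_force(),get_time_s())
E
```

```text
[0.614 0.032] [ 0.61  0.91 -1.04  1.75  0.91  1.05  0.76]
[0.624 0.237] [ 0.1   0.84 -0.76  1.61  0.67  0.97  0.64]
pivot [0.52604591 0.00621415]
0 0 [ 0.29  0.61 -0.67  1.99  0.56  0.73 -0.6 ]
0 0.6 [ 0.35  0.72 -0.74  1.85  0.65  0.83 -1.2 ]
0 1.22 [ 0.38  0.75 -0.7   1.76  0.61  0.86 -1.69]
180 0 [ 0.68  1.03 -1.31  1.98  1.14  1.15  2.14]
180 0.6 [ 0.66  1.1  -1.31  1.85  1.16  1.22  1.62]
180 1.22 [ 0.7   1.14 -1.31  1.75  1.17  1.26  1.11]
[ 0.5567626  -0.26304441  0.05480535] [ 0.35499135 -0.68997772  0.66644109]
0.23133569715717278 [ 0.55602369 -0.26293492  0.05396569] [-0.26197438 -0.3659836  -0.87521961] 5.725
```

```bash
python3 - <<'E'
from h import *
t=rv(D(87.3)); z=.054+.0185
move_l([.556,-.263,.16],.15); print(get_finger_gap(),get_wrist_force().round(2) if hasattr(get_wrist_force(),'round') else get_wrist_force())
move_pose([*bd(.042,-.052),.16],t); move_l([*bd(.042,-.052),z+.01],.12)
im=get_image("scene")[:,:,::-1]; cv2.imwrite("pics/v4.png",cv2.resize(im[120:260,190:340],(750,600)[:2] and (640,597),interpolation=cv2.INTER_CUBIC))
move_l([*bd(.042,-.052),z],.03); print(get_eef_pos(),get_wrist_force(),get_finger_gap(),get_time_s())
E
```

```text
0.23782626108430274 [ 0.76  0.22 -2.14]
[0.61435991 0.03504558 0.07233292] [-0.22679809 -0.12061925 -1.65571973] 0.23775676395798992 9.075
```

View pics/v4.png

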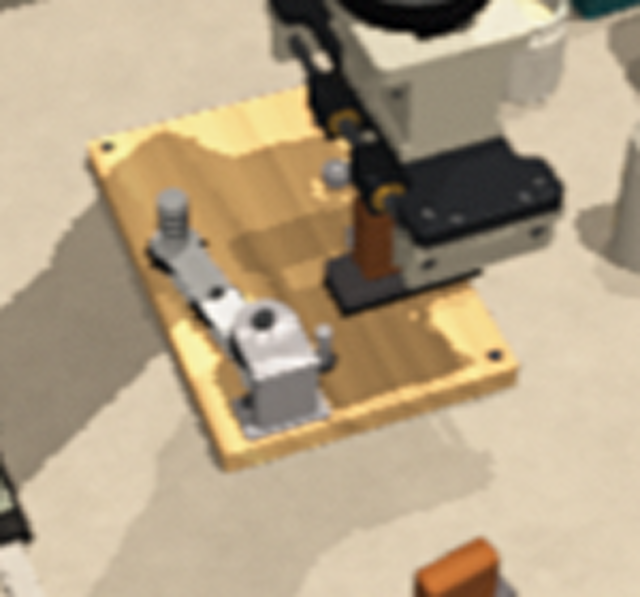

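The scraper sits square on the board behind all the chips (foot at about (400,285) in the crop; one chip visible at (335,175)). Now I sweep toward +y.

```bash
python3 - <<'E'
from h import *
z=.054+.0185
for y in (.03,.10,.15):
    move_l([*bd(.042,y),z],.08); print(y,np.round(get_wrist_force(),2),round(get_finger_gap(),3))
move_l([*bd(.042,.15),.16],.15)
move_l([*bd(.042,-.02),.2],.2)
for c in("scene","top"):
    im=get_image(c)[:,:,::-1]
    for l in("chip_a_mid","chip_b_mid","chip_c_mid"): print(c,l,[(np.round(d["xyz"],3).tolist(),round(d["conf"],2)) for d in mark_of(c,l)])
    if c=="scene": A=cv2.resize(im[80:260,180:380],(660,594),interpolation=cv2.INTER_CUBIC); cv2.imwrite("pics/v5.png",A)
print(get_time_s())
E
```

```text
0.03 [ 0.03 -0.15 -1.89] 0.24
0.1 [-0.28 -0.78 -1.2 ] 0.237
0.15 [ 0.25  0.29 -1.59] 0.237
scene chip_a_mid [([0.615, 0.227, 0.0], 0.38)]
scene chip_b_mid [([0.634, 0.22, 0.003], 0.4)]
scene chip_c_mid []
top chip_a_mid [([0.612, 0.229, 0.002], 0.39)]
top chip_b_mid []
top chip_c_mid []
14.2083
```

View pics/v5.png

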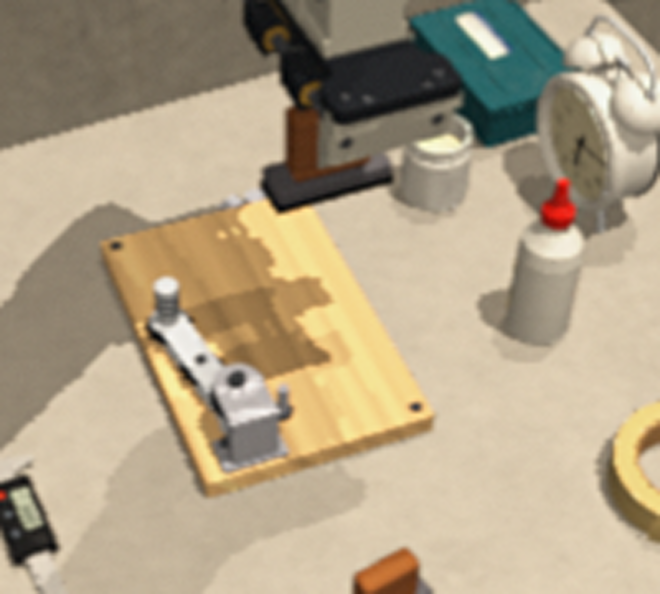

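The board top is bare and two chips show just past the far edge at (240,197). The third is probably hidden behind the scraper, so I'll look again with the arm out of the way before putting it down.

```bash
python3 - <<'E'
from h import *
move_pose([.556,-.263,.16],rv(D(62)))
for c in("scene","top"):
    im=get_image(c)[:,:,::-1]
    for l in("chip_a_mid","chip_b_mid","chip_c_mid"): print(c,l,[(np.round(d["xyz"],3).tolist(),round(d["conf"],2)) for d in mark_of(c,l)])
    if c=="scene": A=cv2.resize(im[130:190,190:290],(660,400),interpolation=cv2.INTER_CUBIC)
    else: B=cv2.resize(im[170:240,140:250],(660,420)[:2] and (500,190*1+10),interpolation=cv2.INTER_CUBIC)
C=np.zeros((600,660,3),np.uint8); C[:400]=A; C[400:,:500]=B; cv2.imwrite("pics/v6.png",C)
print(get_time_s(),get_wrist_force(),get_finger_gap())
E
```

```text
scene chip_a_mid [([0.615, 0.227, 0.004], 0.58)]
scene chip_b_mid [([0.635, 0.226, 0.004], 0.44)]
scene chip_c_mid []
top chip_a_mid [([0.614, 0.227, 0.002], 0.51)]
top chip_b_mid [([0.628, 0.226, 0.004], 0.56)]
top chip_c_mid [([0.652, 0.216, 0.007], 0.43), ([0.524, 0.007, 0.054], 0.43), ([0.768, 0.18, 0.0], 0.25)]
15.8833 [-0.19303267 -0.65101611 -1.31887879] 0.23670413147901026
```

View pics/v6.png

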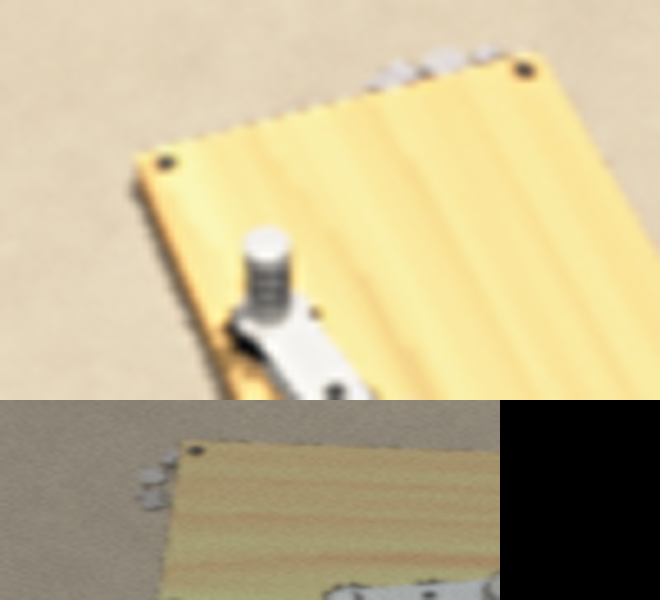

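All three chips lie just outside the far edge: (395,75), (445,60) and (488,52) in the scene crop, with mark heights of 2–7 mm. Now I stand the scraper back on its old spot.

```bash
python3 - <<'E'
from h import *
move_l([.556,-.263,.07],.12); move_l([.556,-.263,.0542],.03); print(np.round(get_wrist_force(),2),get_eef_pos())
ungrasp(); wait(.3); move_l([.556,-.263,.16],.1)
P0=bd(-.045,-.085); w=BY+D(100); p=P0+.095*np.array([np.cos(w),np.sin(w)])
print("cap est",p)
move_pose([.45,.0,.25],rv(w-D(90)))
for c in("scene","top"):
    im=get_image(c)[:,:,::-1]
    for l in("cage_cap","cage_pivot","scraper_grip"): print(c,l,[(np.round(d["xyz"],3).tolist(),round(d["conf"],2)) for d in mark_of(c,l)])
    if c=="scene": A=cv2.resize(im[200:340,230:400],(700,576),interpolation=cv2.INTER_CUBIC); cv2.imwrite("pics/v7.png",A)
print(get_time_s())
E
```

```text
[-0.64  0.34 -1.23] [ 0.55596441 -0.26288881  0.05397737]
cap est [0.51397477 0.10044412]
scene cage_cap [([0.522, 0.104, 0.053], 0.87)]
scene cage_pivot [([0.363, -0.249, -0.001], 0.42)]
scene scraper_grip [([0.556, -0.267, 0.045], 0.82), ([0.455, -0.202, 0.036], 0.68), ([0.557, -0.141, 0.033], 0.62)]
top cage_cap [([0.516, 0.101, 0.051], 0.54), ([0.613, 0.226, 0.003], 0.41)]
top cage_pivot []
top scraper_grip [([0.556, -0.26, 0.042], 0.77), ([0.458, -0.194, 0.033], 0.76), ([0.554, -0.146, 0.033], 0.59), ([0.761, 0.022, -0.003], 0.41), ([0.514, 0.105, 0.05], 0.25)]
21.7
```

View pics/v7.png

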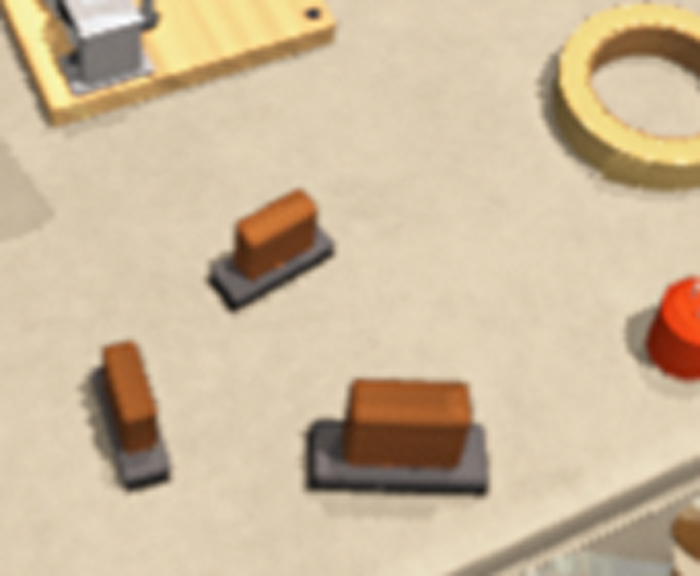

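The scraper stands upright at (398,435) in the crop. Now I grasp the cap.

```bash
cat >> h.py <<'E'
PV=np.array([.527,.0065]); ZC=.067
def capp(a): w=BY+D(100)-a; return PV+.095*np.array([np.cos(w),np.sin(w)]),rv(w-D(90))
E
python3 - <<'E'
from h import *
p,r=capp(0); print(p)
move_pose([*p,.16],r); move_l([*p,ZC],.1); print(np.round(get_wrist_force(),2))
grab(); print(get_finger_gap()*92,np.round(get_wrist_force(),2),get_eef_pos())
for a in (.12,.24):
    p,r=capp(a); move_l([*p,ZC],.06,r); print(a,np.round(get_wrist_force(),2),round(get_finger_gap()*92,1))
print(get_time_s())
E
```

```text
[0.51492886 0.10072997]
[ 0.41 -0.32  0.3 ]
15.187032415468812 [ 5.06  0.25 -5.54] [0.51675037 0.10097723 0.067169  ]
0.12 [-1.18 -0.18  2.62] 15.5
0.24 [-1.02  0.22  3.1 ] 15.4
25.2917
```

```bash
python3 - <<'E'
from h import *
for a in (.36,.5,.64,.78,.9,1.0,1.08,1.14,1.18,1.21):
    p,r=capp(a); move_l([*p,ZC],.06,r); f=np.array(get_wrist_force())
    w=BY+D(100)-a; print(a,f.round(2),"tang %.2f rad %.2f"%(f[:2]@[np.sin(w),-np.cos(w)],f[:2]@[np.cos(w),np.sin(w)]),round(get_finger_gap()*92,1))
    if abs(f).max()>30: break
print(get_time_s())
E
```

```text
0.36 [-1.89  1.1   4.07] tang -2.09 rad 0.64 15.4
0.5 [-1.84  1.28  3.5 ] tang -2.18 rad 0.53 15.1
0.64 [-4.13  1.39  4.46] tang -4.28 rad -0.82 15.1
0.78 [-4.76  1.75  6.36] tang -4.84 rad -1.50 14.8
0.9 [-5.41  2.25  6.08] tang -5.44 rad -2.16 15.1
1.0 [-5.21  1.86  6.27] tang -4.78 rad -2.79 15.6
1.08 [-6.18  1.82  6.18] tang -5.07 rad -3.98 14.9
1.14 [-5.49  2.59  6.71] tang -5.10 rad -3.29 15.2
1.18 [-5.66  3.37  7.04] tang -5.73 rad -3.24 15.2
1.21 [-6.56  3.9   7.33] tang -6.52 rad -3.96 15.5
28.4333
```

```bash
python3 - <<'E'
from h import *
for a in (1.225,1.24,1.255,1.27,1.285,1.30):
    p,r=capp(a); _,r=capp(min(a,1.23)); move_l([*p,ZC],.03,r); wait(.15); f=np.mean([get_wrist_force() for _ in range(5)],0)
    w=BY+D(100)-a; t=f[:2]@[np.sin(w),-np.cos(w)]; print(a,f.round(2),"tang %.2f"%t,"rad %.2f"%(f[:2]@[np.cos(w),np.sin(w)]),round(get_finger_gap()*92,1),np.round(np.array(get_eef_pos())[:2]-p,4))
    if t<-13: break
im=get_image("top")[:,:,::-1]
for c in("top","scene"):
    im=get_image(c)[:,:,::-1]
    for l in("cage_cap","cage_pivot","chip_a_mid","chip_b_mid","chip_c_mid"): print(c,l,[(np.round(d["xyz"],3).tolist(),round(d["conf"],2)) for d in mark_of(c,l)][:2])
cv2.imwrite("pics/v8.png",cv2.resize(im[110:260,190:370],(720,600),interpolation=cv2.INTER_CUBIC)); print(get_time_s())
E
```

```text
1.225 [-5.81  3.72  6.52] tang -5.96 rad -3.48 15.3 [-0.0019  0.0018]
1.24 [-7.38  3.74  7.15] tang -6.62 rad -4.96 15.3 [-0.0021  0.0021]
1.255 [-6.93  6.54  8.59] tang -8.88 rad -3.46 15.3 [-0.0024  0.0028]
1.27 [-9.37  7.18  8.58] tang -10.42 rad -5.55 15.4 [-0.0029  0.0041]
1.285 [-10.36   9.12   8.71] tang -12.51 rad -5.83 15.4 [-0.0034  0.0052]
1.3 [-11.04  10.73  10.11] tang -14.17 rad -6.01 15.4 [-0.0039  0.0064]
top cage_cap [([0.558, -0.26, 0.048], 0.16)]
top cage_pivot [([0.632, 0.225, 0.002], 0.44)]
top chip_a_mid [([0.613, 0.226, 0.005], 0.49)]
top chip_b_mid [([0.628, 0.227, 0.003], 0.37)]
top chip_c_mid [([0.65, 0.215, 0.011], 0.51)]
scene cage_cap [([0.617, 0.05, 0.051], 0.73), ([0.577, 0.086, 0.018], 0.64)]
scene cage_pivot [([0.528, 0.005, 0.053], 0.95), ([0.618, 0.052, 0.054], 0.26)]
scene chip_a_mid []
scene chip_b_mid [([0.578, 0.089, 0.017], 0.24)]
scene chip_c_mid []
31.4833
```

View pics/v8.png

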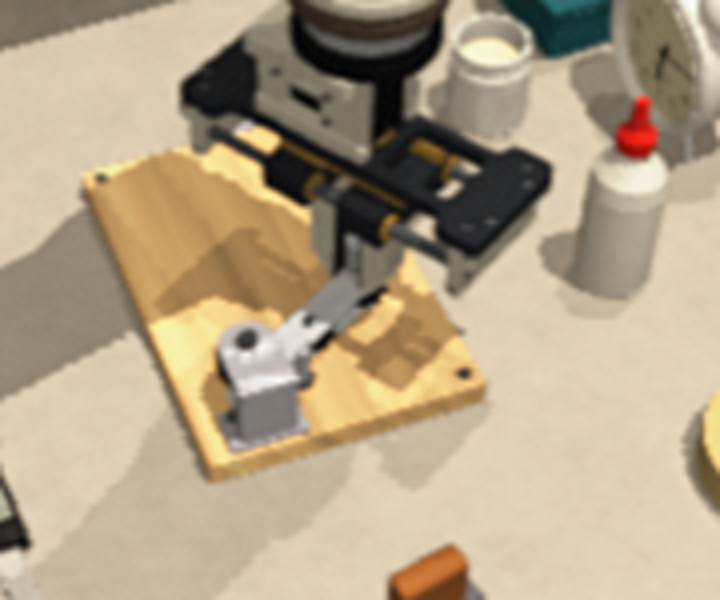

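The arm is at its stop: from about 1.25 rad commanded, tangential force climbs from 6 to 14 N while the TCP barely moves. The cap is still gripped (15.4 mm gap). Chip c's centre is about 10 mm outside the board edge, so it is lying on the table.

```bash
python3 - <<'E'
from h import *
print(get_eef_pos(),get_wrist_force(),get_finger_gap()*92,get_time_s()); hand_in()
E
```

```text
[0.61063466 0.04980216 0.06689066] [-11.66668954  11.24002738   9.87366526] 15.501264573044182 31.4833
the job is handed in; nothing more can be done
```

The job is handed in at about 31.5 s of the 61 s allowed, with no known failures; `hand_in()` gave no verdict.

- **Chips:** I picked the largest of the three scrapers (80 mm foot, grip 43 mm up) and swept the chips off the board's left (+y) edge in one pass. The last top view put all three on the table outside that edge, at heights of 5, 3 and 11 mm against the 15 mm limit. Chip c's height is the least certain: it read 7 mm, then 11 mm, and it lies right beside the edge. The final scene view could not see the chips.
- **Scraper:** It stands back on its original spot, upright and released. The pictures showed it upright, with grip heights of 42 and 45 mm from the two cameras.
- **Cage arm:** It was gripped by the cap and swung round to the stop, then pressed on. Tangential force rose from 6 to 14 N while the arm hardly moved, which marks the stop. The scene camera put the cap at (0.617, 0.050); the stop is at about (0.611, 0.051) by calculation. The gripper is still closed on it with a 15.5 mm gap. The top camera could not see the cap at the end because the gripper hid it.
- **Other things on the table:** I kept clear of them throughout, but did not re-measure them at the end.

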